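# Refit the spill guard of a gas hob

### The job

First shut off the hob's gas: swing the lever of the ball valve on the pipe beside the hob clockwise through its quarter turn, right to its stop across the pipe. Then take the loose steel spill guard from the table, lay it on the hob's rear deck and slide its thin edge, square and fully home, under the front edge of the hinged cover of the gas fittings without lifting that cover. Finish while still holding the guard there, pressed down flat on the deck with about a kilogram's push so that I can put in its screws, and leave the other things on the table where they are.

Things in the scene. Friction and masses are not known exactly. Their poses are not given: they have to be found in the camera images.
- hob: White single-burner gas hob, fixed, 326 deep (x) x 330 wide, deck 56 high. Origin on the table, 180 behind its front; x to its back, y to its left. Burner and black pan support (to 86 high) at x=-182..-22. Fittings housing and hinged cover at x=79..146. Gas line along x at y=-222 (right side): grey cartridge 96 across, 106 high, centred x=-150; brass ball valve at x=0; tube to the hob's back.
- hob_deck: The flat rear deck plate on top of the hob, where the guard belongs: 112 (x) x 300 (y), from x=-5 to 107 in the hob's frame, top face 56 above the table. Origin at the centre of its underside, 4 below its top face; axes as the hob's.
- slot_mouth (a point): On the deck's top face (56 high), straight below the middle of the cover's front edge; axes as the hob's, x into the slot. The slot under the cover: 9 high at the mouth and widening inward, 22 deep in x to a fixed wall (stop for the guard's thin edge), 214 wide in y between two low fixed cheeks 11 high that reach 2 forward of the mouth.
- cover_flap (a joint): Angle of the hinged aluminium cover of the gas fittings (238 x 55 sheet, 3 thick): 0 = closed, in its place; grows as its front edge is lifted (0.1 = 5 mm there). Hinged along y at the hob's back (139 behind the hob's origin, 78 high); falls shut by its weight; about 0.6 N lifts its front edge.
- cover_lip (a point): Middle of the cover's front edge (mid-thickness), 10.5 above the deck when closed.
- valve_lever (a joint): Turn of the ball valve's lever: 0 = in line with the pipe, pointing to the hob's back (open); 1.571 = across the pipe, pointing away from the hob to its right (closed, against the stop). Grows clockwise seen from above. Stiff (about 1.5 N at the grip) and stays where it is left. It starts open or nearly so (0 to 0.4).
- valve_axis (a point): On the lever's vertical turning axis, 83 above the table, the height of the middle of the lever's grip; fixed to the hob, axes as the hob's.
- lever_grip (a point): Middle of the black grip of the lever, 70 from the turning axis, 83 above the table. The grip is 56 long, 16 wide, 12 thick (77 to 89 high); nothing stands under it but the thin pipe (top at 51 high). x points along the lever away from the axis.
- guard: The loose stainless-steel spill guard, 60 (x) x 200 (y), 0.18 kg: a flat sheet 4 thick with a folded upright box edge, 8 thick and 26 high, along its whole length at x=-30 to -22, by which it is held; the other, thin edge is at x=+30 and goes under the cover. Two slotted screw holes. Origin at the centre of its underside. It lies on the table to the left of the hob, sheet down.
- guard_grip (a point): On the guard's upright edge, at the middle of its length and of its 8 mm thickness, 18 above its underside; axes as the guard's. Grip it here across x.
- guard_edge_left (a point): On the guard's thin edge, 3 from its left (+y) end, 2 above its underside.
- guard_edge_right (a point): On the guard's thin edge, 3 from its right (-y) end, 2 above its underside.
- garlic: Garlic bulb, 53 across, loose, to be left alone. Origin centre of its underside.
- mandarin: Mandarin, 58 across, loose, to be left alone.
- lime: Lime, 53 x 46 x 48, loose, to be left alone.
- timer: Round kitchen timer, 66 across and 48 high, loose, to be left alone.
- teaspoon: Teaspoon, 130 long, loose, to be left alone.

How it is judged:
By the outcome, as a careful person would: the job done as asked, in the order asked, and still so for the second after the job is handed in, while the arm keeps its last pose, push and grip.
It also fails if it takes over 54 s, if anything falls off the work surface, if the arm or the gripper's body presses on something with over 40 N, if the wrist force passes 120 N, or if a joint passes its speed limit or range.

### The arm

A 6-joint arm with a two-finger parallel gripper is mounted at the origin on the work surface; the furniture and walls round the work are solid. World frame = base frame: x ahead of the robot, y to its left, z up, the work surface at z = 0. Lengths are in m, angles in degrees, forces in N, time in s.
With the tool pointing down it reaches from about 0.375 to 0.9 m from the base axis. Payload 3.1 kg.
Tool frame: the origin (TCP) lies midway between the tips of the shut fingers; the grasp point (between the pads) lies 19 mm behind it (bot.hold_point_z is the distance from the TCP to the grasp point, in m); z points along the fingers, y is the line along which they close (so a half turn about z gives the same grasp; the last joint's range is limited). The gripper opens to 87 mm and grips with 3 to 60 N. Pads are 19 mm wide; open, the fingers measure 117 mm over their backs; the gripper's body (75 mm by 190 mm) begins 51 mm behind the grasp point.
Start: joints at [-78.123, 30.224, 82.088, -0, 67.689, -10.227], TCP at [0.235, -0.579, 0.223] pointing down, gripper open.
Joint ranges: [-176.69, 176.69], [-43.24, 126.21], [12.49, 139.97], [-82, 262], [0, 151.66], [-163.58, 163.58]. Speed limits (degrees/s): [159.86, 159.86, 180, 180, 180, 180].

### API

Orientations are given as a 3x3 rotation matrix whose columns are the frame's x, y, z axes.
In Python, from rig import read_state, optics, order, bot gives the robot as it stands.
- The arm moves only by the tool drive_tool, never from a script. Its argument "steps" is a list of rows, each a list of 7 numbers: the finger opening in mm, from 0 to 87, then the shift along the tool's x, y, z normalised to -1 to 1, where 1 is 0.12 m, then the turn, a rotation vector about the tool's x, y, z normalised to -1 to 1, where 1 is 1.5 rad. In form: [[jaw, tx, ty, tz, ax, ay, az], ...]. A call has 1 to 8 rows; each row is the pose to reach, as a shift and turn from the pose commanded when the call began, along the tool's axes at that moment; what a row does not reach only later rows make up. A row lasts 1/10 s, in which the tool goes at most 50 mm and 8.59 degrees, less where a joint would pass 70% of its speed; a pose out of reach is approached as far as the arm can. A call with a number of a shift or a turn outside -1 to 1 is refused whole. A call with a gripper value outside its range is refused whole. The fingers move at their own pace and stop on an object; the grip force is fixed at half the most. Time passes only in rows, so rows that repeat a pose let the fingers close. It gives the time, the measured TCP pose, the force, the opening and the grip force at its end, in the units of the state.
- read_state(): the state, without advancing time (a new reading comes with each control period).
- optics.capture(name): name is "scene" or "top" or "wrist"; returns a dict with "color" (480x640x3 uint8, blue, green, red), "range_z" (480x640 float32, m along the optical axis (not along the pixel's ray), 0 where there is no reading), "fx", "fy", "cx", "cy" (pixels), "rvec" (rotation vector, rad) and "tvec" (3), from world to camera coordinates, as OpenCV has them. Camera axes: x right, y down, z forward; pixel columns grow to the right and rows downward; lengths in m; the calibration is good to about 2 mm. A picture is of the moment at which its call begins.
- order.hand_in(): hands the job in; it is judged then, once.
The state is a dict: "time_s": time; "joint_positions": joint angles; "qvel": joint speeds; "tau": joint torques, N m; "position": TCP position; "tcp_rot": TCP orientation; "force": force on the tool from outside, world axes, zero at the start; "moment": the same for the moment, N m; "opening": opening from 0.0 (shut) to 1.0 (fully open); "grasp_force": force on a finger pad.
Only numpy, scipy, OpenCV 4.12 (cv2) and the standard library are available. Lean on these libraries where they do the work, as an engineer would, in place of code of your own. Each camera call takes 0.05 s, during which the arm holds its last target. There are 200 camera calls.

## Working session

There is one attempt and no reset: what is moved stays moved. The work goes in short steps, Python scripts to look and compute and a tool call to move; the robot and the scene stay as the last step left them, time stands still between calls to the robot, and variables do not carry over. Pictures are saved under pics/ and viewed, at most 10 in all, crops included, and the job is handed in when it is done.

Besides the shell and the picture viewer there is one more tool, called after ">>>" as a command line: name --pt "numbers of a row" for each row, then --argument value for the rest. drive_tool: Moves the arm, as the interface text tells. Scaled input: -1 to 1 covers 0.12 m each way for a shift and 1.5 rad each way for a turn. Its arguments: {"type":"object","properties":{"steps":{"type":"array"}},"required":["steps"]}

```bash
mkdir -p pics; ls; python3 - <<'E'
from rig import read_state, optics, order, bot
import cv2,numpy as np
s=read_state(); print(s['time_s'],s['position'],s['tcp_rot'],s['force'],bot.hold_point_z)
for n in('top','scene'):
    c=optics.capture(n); cv2.imwrite(f'pics/{n}0.png',c['color']); np.savez(f'{n}0.npz',**c)
    R=cv2.Rodrigues(np.array(c['rvec'],float))[0]; print(n,c['fx'],c['cx'],c['cy'],-R.T@np.array(c['tvec']).ravel(),R.tolist())
E
```

```text
pics
0.0 [ 0.23506123 -0.57832819  0.22158   ] [[ 9.26476956e-01  3.76351236e-01 -4.44884781e-04]
 [ 3.76351320e-01 -9.26474720e-01  2.06814919e-03]
 [ 3.66176002e-04 -2.08352554e-03 -9.99997762e-01]] [0.42537027 0.57203683 0.50862382] 0.0187
top 570.6704988921455 316.61246919962684 240.99825041113704 [ 0.36231234 -0.08378253  1.5108653 ] [[-0.016259087608635814, -0.9998670269165851, -0.0012532179073593552], [-0.9954879591950044, 0.01630504058224569, -0.09347656791611714], [0.09348457181749219, -0.0002722803700789256, -0.9956206911748572]]
scene 604.521872667855 327.8804768410215 244.40487556615034 [-0.36415802  0.54084072  1.18396785] [[-0.5684470747942783, -0.8227163588556248, -0.00239082186100531], [-0.5934956156632738, 0.41207849997720514, -0.6913423638437096], [0.5697638785903332, -0.39157260211597966, -0.7225233698129223]]
```

View pics/top0.png

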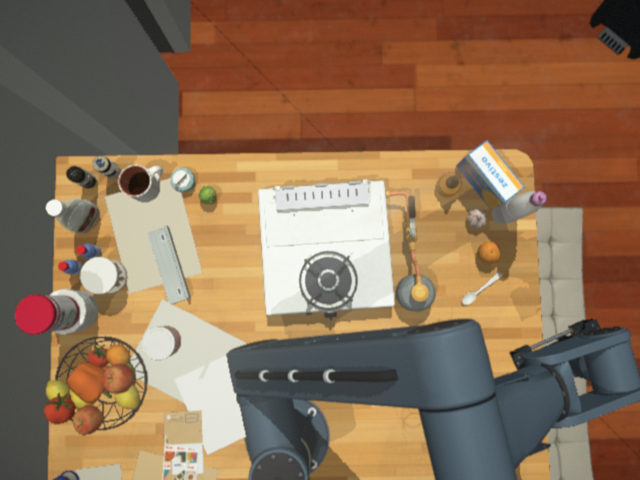

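View pics/scene0.png

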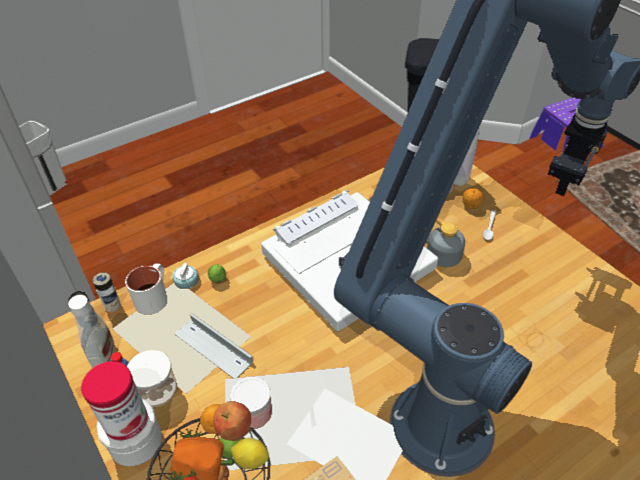

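The top view shows the hob (cols 260–393, rows 180–315), its cover (275–370, 182–210), the lever near (411,215), and the guard around (168,265). The scene view shows the guard near (215,345). Next I'll use the depth data and enlarge the crops.

```bash
cat > h.py <<'E'
import cv2,numpy as np
def load(f): return dict(np.load(f))
def pts(c):
    R=cv2.Rodrigues(c['rvec'].astype(float))[0]; v,u=np.mgrid[:480,:640]; z=c['range_z'].astype(float)
    P=np.stack([(u-c['cx'])/c['fx']*z,(v-c['cy'])/c['fy']*z,z],-1)
    return (P-c['tvec'].ravel())@R
def ray(c,u,v,h):
    R=cv2.Rodrigues(c['rvec'].astype(float))[0]; o=-R.T@c['tvec'].ravel()
    d=R.T@np.array([(u-c['cx'])/c['fx'],(v-c['cy'])/c['fy'],1.]); return o+d*(h-o[2])/d[2]
def proj(c,p): return cv2.projectPoints(np.array(p,float).reshape(-1,3),c['rvec'].astype(float),c['tvec'].astype(float),np.array([[c['fx'],0,c['cx']],[0,c['fy'],c['cy']],[0,0,1.]]),None)[0].reshape(-1,2)
E
python3 - <<'E'
from h import *
c=load('top0.npz'); P=pts(c); Z=P[...,2]
v,u=np.mgrid[:480,:640]
print('table',np.median(Z[320:340,180:200]),np.median(Z[120:150,:][Z[120:150,:]>-.1]) if 0 else '')
def rect(m,h,name):
    m=cv2.morphologyEx(m.astype(np.uint8),cv2.MORPH_OPEN,np.ones((2,2)))
    n,l,st,_=cv2.connectedComponentsWithStats(m); i=1+np.argmax(st[1:,4]); cs=max(cv2.findContours((l==i).astype(np.uint8),cv2.RETR_EXTERNAL,cv2.CHAIN_APPROX_NONE)[0],key=len)[:,0]
    q=np.array([ray(c,a,b,h)[:2] for a,b in cs]).astype(np.float32)*1000
    r=cv2.minAreaRect(q); print(name,st[i],r,cv2.boxPoints(r).round(1).tolist())
hobm=(Z>.045)&(Z<.066)&(u>240)&(u<400)&(v>170)&(v<320)
full=(Z>.04)&(u>240)&(u<396)&(v>170)&(v<314)
rect(full&(u<393),.056,'hob')
rect((Z>.066)&(u>262)&(u<385)&(v>175)&(v<222),.069,'cover')
rect((Z>.062)&(Z<.1)&(u>395)&(u<425)&(v>185)&(v<245),.089,'lever')
rect((Z>.0)&(c['color'].min(-1)>0)&(Z>.015)&(u>140)&(u<195)&(v>215)&(v<310),.026,'guard up')
print((Z[225:305:8,145:192:3]*1000).round().astype(int))
k=lambda a,s:cv2.resize(a,None,fx=s,fy=s,interpolation=cv2.INTER_CUBIC)
im=c['color']; a=k(im[215:315,140:200],5); b=k(im[175:260,250:440],2)
o=np.zeros((500,300+380,3),np.uint8); o[:500,:300]=a; o[:170,300:]=b; o[180:480,300:600]=k(im[185:245,385:445],5)
cv2.imwrite('pics/crop1.png',o)
E
```

```text
table 0.002537556640130503 
hob [  259   180   135   135 16325] ((481.07562255859375, -117.75059509277344), (337.76861572265625, 346.5445251464844), 3.2007346153259277) [[302.79998779296875, 45.79999923706055], [322.1000061035156, -300.20001220703125], [659.4000244140625, -281.29998779296875], [640.0, 64.69999694824219]]
cover [ 273  180   99   30 2074] ((616.0205078125, -101.48511505126953), (62.67449951171875, 251.80067443847656), 2.8588855266571045) [[578.4000244140625, 22.700000762939453], [591.0, -228.8000030517578], [653.5999755859375, -225.6999969482422], [641.0, 25.799999237060547]]
lever [409 196   8  41 248] ((555.11328125, -326.0755920410156), (17.589366912841797, 101.40290832519531), 88.2015609741211) [[504.20001220703125, -333.29998779296875], [605.5, -336.5], [606.0999755859375, -318.8999938964844], [504.70001220703125, -315.70001220703125]]
guard up [165 226  26  73 301] ((453.8235778808594, 278.9040222167969), (199.25418090820312, 11.068037986755371), 17.3632755279541) [[357.1000061035156, 254.5], [360.3999938964844, 243.89999389648438], [550.5999755859375, 303.399993
[... 200 characters left out ...]
8    1
    -4    6]
 [   4   -3   -5    3    6    9    2    7   34   19    4    2    6    4
     7    2]
 [  -4    3    4    3    1    5    6    3    2   22   10   -2 1511   -2
     3    5]
 [   5    3   -1    1    9    6    0    7    1    4   26    9    4    4
     1    2]
 [   5    4    3    2    8    2   13    4    4    2    7   24    7   10
     3   -3]
 [   0    7    8    0   10   13    9    5    7    4    8    4   19    3
     1    2]
 [   4   -3    3    2    5   -1    6    4   11    5    9    5   34   29
     7   -4]
 [  -1    2   -1   -1    5    5    4    2    7    2    7    3    4   23
    17   10]
 [   0   -1    3    7    2    5    2   -4    7    7    4    6    2    9
    28    2]]
```

View pics/crop1.png

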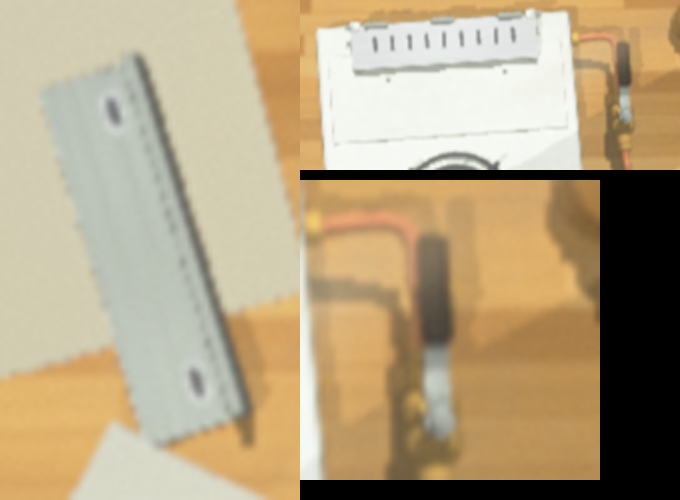

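The guard's upright edge is on its right side in the picture (toward −y), so its yaw is about 107°. The lever is almost in line with the pipe and its grip is near crop (432,290). Before moving I'll check obstacle heights and write a move helper.

```bash
cat >> h.py <<'E'
from scipy.spatial.transform import Rotation as Ro
def Rz(deg): # tool down, tool x at world angle deg
    a=np.radians(deg); return np.array([[np.cos(a),np.sin(a),0],[np.sin(a),-np.cos(a),0],[0,0,-1.]])
def delta(p0,R0,p1,R1):
    t=R0.T@(np.array(p1)-p0)/.12; r=Ro.from_matrix(R0.T@R1).as_rotvec()/1.5
    return np.r_[t,r].round(3).tolist()
E
python3 - <<'E'
from h import *
from rig import read_state
c=load('top0.npz'); P=pts(c)
for n,(a,b) in dict(bottle=(448,187),box=(490,172),purple=(537,198),garlic=(477,218),mand=(488,252),lime=(207,194),timer=(181,179),mug=(137,180),jar=(100,275),red=(42,313),cup2=(160,343),cart=(415,292),carttop=(419,292)).items():
    w=P[b-12:b+13,a-10:a+11].reshape(-1,3); w=w[w[:,2]<1]; print(n,np.percentile(w[:,2],95).round(3),np.median(w[w[:,2]>.025],0).round(3))
s=read_state();p=s['position'];R=s['tcp_rot']
# plan: A: up/over
for t,a in (((.35,-.48,.26),0),((.46,-.38,.30),0),((.50,-.32,.30),0)):
    print(t,delta(p,R,t,Rz(a)))
    p,R=np.array(t),Rz(a)
E
```

```text
bottle 0.096 [ 0.639 -0.426  0.044]
box 0.13 [ 0.657 -0.515  0.125]
purple 0.257 [ 0.566 -0.579  0.241]
garlic 0.047 [ 0.555 -0.501  0.038]
mand 0.056 [ 0.465 -0.525  0.048]
lime 0.049 [0.627 0.198 0.042]
timer 0.05 [0.671 0.268 0.033]
mug 0.078 [0.67  0.385 0.032]
jar 0.096 [0.42  0.456 0.091]
red 0.244 [0.332 0.526 0.24 ]
cup2 0.087 [0.249 0.308 0.082]
cart 0.11 [ 0.365 -0.325  0.079]
carttop 0.11 [ 0.365 -0.334  0.099]
(0.35, -0.48, 0.26) [1.196, -0.4, -0.318, -0.001, 0.0, 0.257]
(0.46, -0.38, 0.3) [0.917, -0.833, -0.333, 0.0, 0.0, 0.0]
(0.5, -0.32, 0.3) [0.333, -0.5, 0.0, 0.0, 0.0, 0.0]
```

>>> drive_tool --pt "87 0.5 -0.15 -0.3 0 0 0.1" --pt "87 1 -0.3 -0.5 0 0 0.2" --pt "87 1 -0.4 -0.6 0 0 0.257" --pt "87 1 -0.4 -0.6 0 0 0.257"

```text
time_s: 0.5
position: [0.332, -0.4867, 0.2981]
tcp_rot: [[1.0, 0.005, 0.004], [0.005, -1.0, -0.003], [0.004, 0.003, -1.0]]
force: [0.1, -0.9, 0.8]
opening: 0.998
grasp_force: 0.0
```

>>> drive_tool --pt "87 0.45 -0.4 0 0 0 0" --pt "87 0.8 -0.7 0 0 0 0" --pt "87 1 -0.9 0 0 0 0" --pt "87 1 -0.9 0 0 0 0"

```text
time_s: 0.9
position: [0.4507, -0.3778, 0.2938]
tcp_rot: [[1.0, 0.005, 0.0], [0.005, -1.0, 0.003], [0.0, -0.003, -1.0]]
force: [0.1, 0.4, -0.3]
opening: 1.001
grasp_force: 0.0
```

>>> drive_tool --pt "87 0.25 -0.3 0 0 0 0" --pt "87 0.4 -0.55 0 0 0 0" --pt "87 0.4 -0.55 0 0 0 0" --pt "87 0.4 -0.55 0 0 0 0"

```text
time_s: 1.3
position: [0.4959, -0.3156, 0.2939]
tcp_rot: [[1.0, 0.002, -0.001], [0.002, -1.0, -0.0], [-0.001, 0.0, -1.0]]
force: [-1.1, 0.1, 0.2]
opening: 1.001
grasp_force: 0.0
```

```bash
python3 - <<'E'
from rig import read_state, optics
import cv2,numpy as np
s=read_state(); print(s['time_s'],s['position'],s['tcp_rot'].tolist(),s['force'])
c=optics.capture('wrist'); cv2.imwrite('pics/w1.png',c['color']); np.savez('w1.npz',**c)
R=cv2.Rodrigues(np.array(c['rvec'],float))[0]; print(c['fx'],-R.T@np.array(c['tvec']).ravel(),R.tolist())
E
```

```text
1.3 [ 0.49587805 -0.3156      0.29391936] [[0.9999974111230149, 0.0017518987798229213, -0.0014521012131994333], [0.0017514584008648615, -0.9999984198395201, -0.00030448634237619876], [-0.001452632347898177, 0.0003019422592298124, -0.9999988993444612]] [-1.08744757  0.11910606  0.19206065]
392.7626954025737 [ 0.56603616 -0.31465336  0.45654193] [[0.0010559092754929278, -0.9999994242493857, 0.0001911975391150067], [-0.9663284456292145, -0.0009711587056459026, 0.2573099143418199], [-0.257309580512324, -0.00045645554601098093, -0.9663289147205036]]
```

View pics/w1.png

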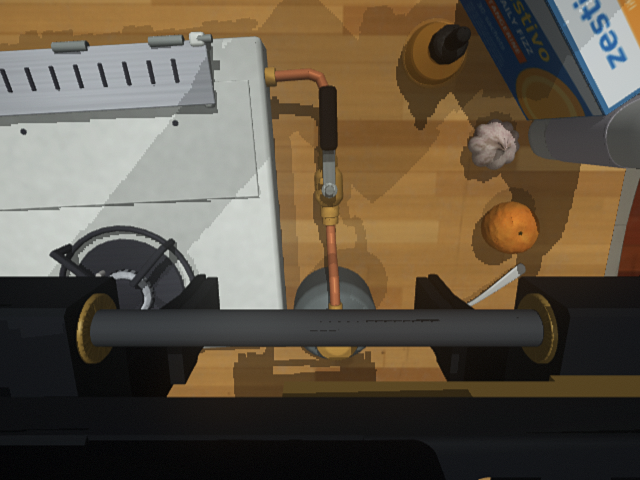

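The wrist view shows the lever's black grip from (328,86) to (329,150), its pivot bolt near (330,188), and the cover's front right corner near (215,106).

```bash
python3 - <<'E'
from h import *
c=load('w1.npz'); r=lambda u,v,h:print((u,v),(ray(c,u,v,h)*1000).round(1))
g=c['color'].astype(int); m=(g.max(-1)<75).astype(np.uint8); m[:,:310]=0; m[:,345:]=0; m[:75]=0; m[165:]=0
ys,xs=np.nonzero(m); print(xs.min(),xs.max(),ys.min(),ys.max())
rc=cv2.minAreaRect(np.argwhere(m)[:,::-1].astype(np.float32)); print(rc); r(*rc[0],.089)
r(328,86,.089);r(329,150,.089);r(330,188,.085);r(335,300,.047);r(331,222,.047);r(215,106,.068);r(0,118,.068)
P=pts(c); print(P[110:150:10,322:336:3,2].round(3))
E
```

```text
310 337 78 164
((323.44818115234375, 120.82266235351562), (86.26126098632812, 26.563899993896484), 88.63607025146484)
(323.44818115234375, 120.82266235351562) [ 577.6 -320.9   89. ]
(328, 86) [ 606.9 -324.7   89. ]
(329, 150) [ 552.1 -326.1   89. ]
(330, 188) [ 516.9 -327.5   85. ]
(335, 300) [ 385.7 -335.7   47. ]
(331, 222) [ 475.5 -330.2   47. ]
(215, 106) [ 591.5 -219.3   68. ]
(0, 118) [580.5 -15.2  68. ]
[[0.09  0.09  0.09  0.089 0.089]
 [0.089 0.088 0.089 0.09  0.089]
 [0.088 0.089 0.089 0.089 0.09 ]
 [0.088 0.09  0.089 0.089 0.088]]
```

>>> drive_tool --pt "36 0.35 0.04 0.3 0 0 0" --pt "36 0.69 0.08 0.6 0 0 -0.017" --pt "36 0.69 0.08 0.9 0 0 -0.017" --pt "36 0.69 0.08 0.9 0 0 -0.017" --pt "36 0.69 0.08 0.9 0 0 -0.017"

```text
time_s: 1.85
position: [0.5776, -0.326, 0.1856]
tcp_rot: [[1.0, 0.024, -0.003], [0.024, -1.0, 0.001], [-0.003, -0.002, -1.0]]
force: [0.3, -0.6, 0.4]
opening: 0.626
grasp_force: 0.0
```

```bash
python3 - <<'E'
from rig import read_state
s=read_state(); print(s['position'],s['tcp_rot'].tolist(),s['opening']*87)
E
```

```text
[ 0.57760362 -0.3260494   0.18562141] [[0.9997064231341832, 0.02407437104533881, -0.0027371888917423945], [0.02407844329367892, -0.9997089993391728, 0.0014646531408776373], [-0.0027011317647997763, -0.001530130400112908, -0.999995181282464]] 54.485383971582365
```

>>> drive_tool --pt "36 0 0 0.2 0 0 0" --pt "36 0 0 0.5 0 0 0" --pt "36 0 0 0.75 0 0 0" --pt "36 0 0 0.96 0 0 0" --pt "30 0 0 0.96 0 0 0" --pt "24 0 0 0.96 0 0 0" --pt "24 0 0 0.96 0 0 0" --pt "24 0 0 0.96 0 0 0"

```text
time_s: 2.65
position: [0.5803, -0.3262, 0.074]
tcp_rot: [[1.0, 0.026, 0.004], [0.026, -1.0, -0.003], [0.003, 0.003, -1.0]]
force: [-0.6, 0.2, -0.4]
opening: 0.282
grasp_force: 0.0
```

```bash
cat > arc.py <<'E'
import sys
from h import *
from rig import read_state
s=read_state(); p,R=s['position'],s['tcp_rot']; print(p,np.degrees(np.arctan2(R[1,0],R[0,0])),s['force'])
ax=np.array([.5095,-.328]); rad=.070
for a in map(float,sys.argv[1:]):
    t=np.r_[ax+rad*np.array([np.cos(np.radians(a)),np.sin(np.radians(a))]),p[2]]
    print(a,delta(p,R,t,Rz(a)))
E
python3 arc.py -6 -14 -22 -30 -38 -46 -54
```

```text
[ 0.58025218 -0.32619451  0.0740353 ] 1.4640731398162214 [-0.63359691  0.20838804 -0.41499447]
-6.0 [-0.011, 0.076, 0.0, 0.002, -0.002, 0.087]
-14.0 [-0.028, 0.156, 0.0, 0.002, -0.003, 0.18]
-22.0 [-0.055, 0.232, 0.001, 0.002, -0.003, 0.273]
-30.0 [-0.092, 0.304, 0.001, 0.001, -0.003, 0.366]
-38.0 [-0.139, 0.371, 0.001, 0.001, -0.003, 0.459]
-46.0 [-0.195, 0.43, 0.001, 0.001, -0.003, 0.552]
-54.0 [-0.259, 0.481, 0.001, 0.001, -0.003, 0.645]
```

>>> drive_tool --pt "24 -0.011 0.076 0 0 0 0.087" --pt "24 -0.028 0.156 0 0 0 0.18" --pt "24 -0.055 0.232 0 0 0 0.273" --pt "24 -0.092 0.304 0 0 0 0.366" --pt "24 -0.139 0.371 0 0 0 0.459" --pt "24 -0.195 0.43 0 0 0 0.552" --pt "24 -0.259 0.481 0 0 0 0.645" --pt "24 -0.259 0.481 0 0 0 0.645"

```text
time_s: 3.45
position: [0.5494, -0.3845, 0.0728]
tcp_rot: [[0.588, -0.809, 0.001], [-0.809, -0.588, -0.002], [0.002, -0.0, -1.0]]
force: [0.2, -0.5, 0.1]
opening: 0.276
grasp_force: 0.0
```

```bash
python3 arc.py -62 -70 -76 -82 -87 -90
```

```text
[ 0.54941294 -0.384531    0.07278649] -54.00366031156342 [ 0.21513616 -0.5191312   0.11020467]
-62.0 [0.001, 0.073, -0.0, -0.0, -0.001, 0.093]
-70.0 [-0.016, 0.153, -0.0, -0.0, -0.001, 0.186]
-76.0 [-0.036, 0.211, -0.0, -0.0, -0.001, 0.256]
-82.0 [-0.062, 0.266, -0.0, -0.0, -0.001, 0.326]
-87.0 [-0.087, 0.31, -0.0, -0.001, -0.001, 0.384]
-90.0 [-0.105, 0.335, -0.0, -0.001, -0.001, 0.419]
```

>>> drive_tool --pt "24 0 0.073 0 0 0 0.093" --pt "24 -0.016 0.153 0 0 0 0.186" --pt "24 -0.036 0.211 0 0 0 0.256" --pt "24 -0.062 0.266 0 0 0 0.326" --pt "24 -0.087 0.31 0 0 0 0.384" --pt "24 -0.105 0.335 0 0 0 0.419" --pt "24 -0.105 0.335 0 0 0 0.419"

```text
time_s: 4.15
position: [0.5135, -0.3964, 0.0724]
tcp_rot: [[0.002, -1.0, 0.008], [-1.0, -0.002, -0.001], [0.001, -0.008, -1.0]]
force: [8.4, 2.9, -2.6]
opening: 0.273
grasp_force: 4.2
```

```bash
python3 arc.py -92 -94 -96 
```

```text
[ 0.51349116 -0.39638976  0.07238131] -89.88890717010788 [ 8.3971108   2.89089806 -2.63590549]
-92.0 [0.013, 0.054, -0.0, -0.005, -0.001, 0.025]
-94.0 [0.012, 0.074, -0.001, -0.005, -0.001, 0.048]
-96.0 [0.01, 0.094, -0.001, -0.005, -0.001, 0.071]
```

>>> drive_tool --pt "24 0 0.025 0 0 0 0.02" --pt "24 0 0.025 0 0 0 0.02" --pt "24 0 0.025 0 0 0 0.02"

```text
time_s: 4.45
position: [0.5134, -0.3961, 0.0724]
tcp_rot: [[-0.027, -1.0, 0.013], [-1.0, 0.027, -0.002], [0.002, -0.013, -1.0]]
force: [14.7, 4.1, -5.3]
opening: 0.279
grasp_force: 7.4
```

>>> drive_tool --pt "24 0 0 0 0 0 0" --pt "40 0 -0.03 0 0 0 0" --pt "46 0 -0.03 0 0 0 0" --pt "46 0 -0.03 -0.4 0 0 0" --pt "46 0 -0.03 -0.8 0 0 0" --pt "46 0 -0.03 -1 0 0 0" --pt "46 0 -0.03 -1 0 0 0"

```text
time_s: 5.15
position: [0.512, -0.3996, 0.197]
tcp_rot: [[-0.028, -1.0, 0.007], [-1.0, 0.028, -0.008], [0.008, -0.007, -1.0]]
force: [0.6, -0.3, -0.1]
opening: 0.524
grasp_force: 0.0
```

>>> drive_tool --pt "60 -0.3 0 -0.4 0 0 -0.1" --pt "60 -0.6 0 -0.8 0 0 -0.2" --pt "60 -1 0 -1 0 0 -0.3" --pt "60 -1 0 -1 0 0 -0.4" --pt "60 -1 0 -1 0 0 -0.5" --pt "60 -1 0 -1 0 0 -0.6"

```text
time_s: 5.75
position: [0.5131, -0.276, 0.3113]
tcp_rot: [[0.77, -0.638, -0.001], [-0.638, -0.77, -0.0], [-0.001, 0.001, -1.0]]
force: [0.4, -0.3, -1.3]
opening: 0.69
grasp_force: 0.0
```

```bash
python3 - <<'E'
from rig import read_state, optics
import cv2,numpy as np
s=read_state(); print(s['time_s'],s['position'],s['tcp_rot'].tolist(),s['force'],s['joint_positions'])
c=optics.capture('wrist'); cv2.imwrite('pics/w2.png',c['color']); np.savez('w2.npz',**c)
E
```

```text
5.75 [ 0.51311762 -0.27599015  0.31131988] [[0.7703827668049292, -0.6375811782235822, -0.0007961061556151487], [-0.6375814622646521, -0.7703829295095075, -0.00014455731557109916], [-0.000521139568780629, 0.0006189469915465544, -0.9999996726590323]] [ 0.3649884  -0.31583212 -1.26800845] [-3.92384264e+01  2.18097234e+01  8.18428945e+01 -3.62886239e-02
  7.63774743e+01  9.03818376e+01]
```

View pics/w2.png

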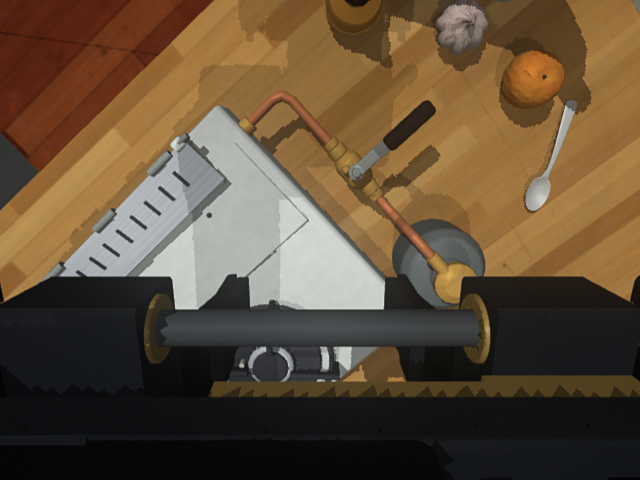

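The wrist view shows the lever across the pipe, from (356,171) to (432,105), against its stop. I'll move over the deck to measure the cover and slot.

>>> drive_tool --pt "60 -0.2 -0.2 0 0 0 -0.1" --pt "60 -0.4 -0.4 0 0 0 -0.2" --pt "60 -0.54 -0.5 0 0 0 -0.3" --pt "60 -0.54 -0.5 0 0 0 -0.4" --pt "60 -0.54 -0.5 0 0 0 -0.496" --pt "60 -0.54 -0.5 0 0 0 -0.496"

```text
time_s: 6.4
position: [0.502, -0.1891, 0.3104]
tcp_rot: [[0.999, 0.042, -0.002], [0.042, -0.999, 0.001], [-0.002, -0.001, -1.0]]
force: [0.2, -0.7, 0.1]
opening: 0.688
grasp_force: 0.0
```

>>> drive_tool --pt "60 -0.03 -0.35 0 0 0 0" --pt "60 -0.06 -0.74 0 0 0 0" --pt "60 -0.06 -0.74 0 0 0 0" --pt "60 -0.06 -0.74 0 0 0 0"

```text
time_s: 6.8
position: [0.4914, -0.1006, 0.3111]
tcp_rot: [[0.999, 0.042, -0.001], [0.042, -0.999, -0.0], [-0.001, 0.0, -1.0]]
force: [-0.2, -0.6, 0.2]
opening: 0.691
grasp_force: 0.0
```

```bash
python3 - <<'E'
from h import *
from rig import read_state, optics
w=load('w2.npz'); a=ray(w,356,171,.085);b=ray(w,432,105,.089); print('lever',a,b,np.degrees(np.arctan2(b[1]-a[1],b[0]-a[0])))
s=read_state(); print(s['time_s'],s['position'],s['force'])
c=optics.capture('wrist'); cv2.imwrite('pics/w3.png',c['color']); np.savez('w3.npz',**c)
E
```

```text
lever [ 0.51577959 -0.32745499  0.085     ] [ 0.51895639 -0.41933356  0.089     ] -88.0197244363022
6.8 [ 0.49144733 -0.10058857  0.31106831] [-0.23968923 -0.64118799  0.22199625]
```

View pics/w3.png

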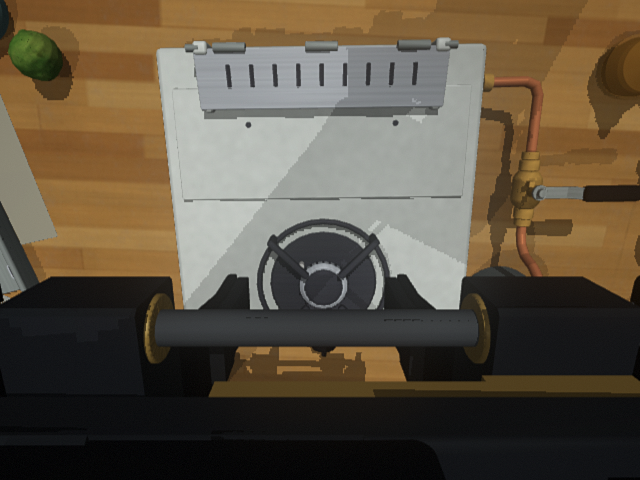

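The wrist view shows the cover's front edge from about (203,108) to (446,106), the deck's front seam from (185,199) to (463,196), and its screw holes at (248,125) and (396,123). I'll refine these.

```bash
python3 - <<'E'
from h import *
c=load('w3.npz'); g=cv2.cvtColor(c['color'],cv2.COLOR_BGR2GRAY).astype(float)
def hline(cols,r0,r1,h,name):
    uv=[];
    for u in cols:
        col=cv2.GaussianBlur(g,(3,3),0)[r0:r1,u]; k=int(np.argmin(col)) ; uv.append((u,r0+k))
    uv=np.array(uv,float); p=np.polyfit(uv[:,0],uv[:,1],1); res=uv[:,1]-np.polyval(p,uv[:,0]); k=abs(res-np.median(res))<1.5; p=np.polyfit(uv[k,0],uv[k,1],1)
    A,B=[ray(c,u,np.polyval(p,u),h)*1000 for u in (cols[0],cols[-1])]; print(name,k.mean(),p,A.round(1),B.round(1),'yaw',np.degrees(np.arctan2(B[0]-A[0],-(B[1]-A[1])))*1)
    return p
hline(range(220,300,2),100,118,.056,'shadow under lip')
hline(range(200,455,3),190,206,.056,'deck front seam')
print(g[98:120,240:244].mean(1).round(),g[98:120,300:304].mean(1).round(),g[98:120,410:414].mean(1).round())
for r in (70,90,100): print(r,g[r,188:212].round().astype(int),g[r,438:456].round().astype(int))
for r in (120,150,180): print(r,'hob edges',g[r,150:185].astype(int),g[r,458:492].astype(int))
def hole(u0,v0):
    w=255-g[v0-6:v0+7,u0-6:u0+7]; w=np.clip(w-np.median(w)-20,0,None); yy,xx=np.mgrid[-6:7,-6:7]; print('hole',ray(c,u0+(w*xx).sum()/w.sum(),v0+(w*yy).sum()/w.sum(),.056)*1000)
hole(248,125);hole(396,123)
P=pts(c); print((P[60:125:5,240]*1000).round(1).tolist(),(P[60:125:5,410]*1000).round(1)[:,[0,2]].tolist())
E
```

```text
shadow under lip 0.925 [-1.83424258e-02  1.14241636e+02] [581.1   1.8  56. ] [585.8 -77.1  56. ] yaw 3.39419303396264
deck front seam 1.0 [-1.09113413e-02  2.01451215e+02] [489.2  25.1  56. ] [ 503.4 -244.4   56. ] yaw 3.020213092754123
[158. 157. 156. 156. 156. 156. 158. 159. 163. 163. 128. 101. 109. 115.
 117. 116. 116. 113. 116. 176. 192. 190.] [165. 163. 163. 161. 157. 157. 158. 163. 166. 144. 107. 108. 114. 115.
 115. 115. 115. 114. 112. 115. 172. 188.] [139. 141. 140. 140. 133. 130. 131. 135.  97.  89.  95. 106. 109. 114.
 115. 114. 116. 176. 194. 184. 178. 167.]
70 [186 187 188 187 189 192 115 108 149 152 151 151 151 152 150 150 151 152
 151 151 150 153 151 151] [128 127 127 127 127 128 126 127 125 131 159 160 159 158 158 158 158 156]
90 [187 188 187 187 187 187 187 188 191 191 158 157 154 155 155 157 157 156
 156 157 156 156 155 157] [129 129 128 128 129 126 118 154 165 165 164 164 163 162 163 162 161 160]
100 [191 191 193 193 192 193 193 193 192 193 193 166 148 154 155 157 156 156
 156 156 155 156 155 155] [128 127 128 128 127 121 162 164 163 165 165 165 164 165 165 165 163 
[... 770 characters left out ...]
 162 147 163 163 162 162 161 163 162 162 156 146 138 103
 100 100 101 100 100  99 101 102 103  99 101 101 100 100 100  99]
hole [568.41364883 -26.45761751  56.        ]
hole [ 576.57090971 -176.41840707   56.        ]
[[625.8, -22.5, 75.3], [621.1, -22.8, 77.6], [617.0, -22.5, 76.2], [612.7, -22.3, 75.1], [608.5, -22.0, 73.6], [604.0, -21.9, 73.5], [599.8, -21.4, 70.6], [595.2, -21.4, 71.1], [590.7, -21.2, 70.2], [586.0, -21.3, 70.7], [582.2, -18.4, 55.5], [577.3, -18.2, 54.6], [572.4, -18.5, 56.4]] [[632.1, 77.1], [627.9, 76.8], [623.8, 75.2], [619.6, 74.0], [615.5, 71.6], [610.9, 73.0], [606.5, 71.8], [602.2, 69.7], [597.6, 70.3], [593.1, 68.4], [589.3, 56.7], [584.4, 57.4], [579.7, 55.0]]
```

>>> drive_tool --pt "50 0 -0.2 0 0 0 -0.095" --pt "50 0 -0.4 0 0 0 -0.19" --pt "50 0 -0.6 0 0 0 -0.285" --pt "50 0 -0.8 0 0 0 -0.38" --pt "50 0.04 -0.96 0 0 0 -0.475" --pt "50 0.04 -0.96 0 0 0 -0.57" --pt "50 0.04 -0.96 0 0 0 -0.665" --pt "50 0.04 -0.96 0 0 0 -0.76"

```text
time_s: 7.65
position: [0.4923, 0.0129, 0.3111]
tcp_rot: [[0.375, 0.927, 0.0], [0.927, -0.375, -0.001], [-0.001, 0.0, -1.0]]
force: [0.1, -0.2, -0.0]
opening: 0.571
grasp_force: 0.0
```

>>> drive_tool --pt "50 0.2 -0.08 0 0 0 -0.095" --pt "50 0.4 -0.16 0 0 0 -0.19" --pt "50 0.6 -0.24 0 0 0 -0.285" --pt "50 0.8 -0.32 0 0 0 -0.38" --pt "50 0.987 -0.404 0 0 0 -0.475" --pt "50 0.987 -0.404 0 0 0 -0.57" --pt "50 0.987 -0.404 0 0 0 -0.665" --pt "50 0.987 -0.404 0 0 0 -0.76"

```text
time_s: 8.45
position: [0.4924, 0.1411, 0.3111]
tcp_rot: [[-0.686, 0.728, 0.0], [0.728, 0.686, -0.001], [-0.001, -0.0, -1.0]]
force: [0.3, -0.3, 0.2]
opening: 0.576
grasp_force: 0.0
```

>>> drive_tool --pt "50 0.2 0.2 0 0 0 -0.095" --pt "50 0.4 0.4 0 0 0 -0.19" --pt "50 0.6 0.6 0 0 0 -0.285" --pt "50 0.8 0.75 0 0 0 -0.38" --pt "50 0.914 0.85 0 0 0 -0.475" --pt "50 0.914 0.85 0 0 0 -0.57" --pt "50 0.914 0.85 0 0 0 -0.665" --pt "50 0.914 0.85 0 0 0 -0.76"

```text
time_s: 9.25
position: [0.4922, 0.2911, 0.3108]
tcp_rot: [[-0.948, -0.319, 0.0], [-0.319, 0.948, -0.001], [0.0, -0.001, -1.0]]
force: [-0.8, -0.4, 0.5]
opening: 0.578
grasp_force: 0.0
```

```bash
python3 - <<'E'
from h import *
from rig import read_state, optics
w=load('w3.npz')
for u,v,h in ((240,107.7,.068),(410,105.5,.068),(198,90,.07),(444.5,90,.07),(178,150,.056),(466.5,150,.056)): print((ray(w,u,v,h)*1000).round(1))
s=read_state(); R=s['tcp_rot']; print(s['time_s'],s['position'],np.degrees(np.arctan2(R[1,0],R[0,0])),s['joint_positions'].round(1) if hasattr(s['joint_positions'],'round') else s['joint_positions'],s['opening']*87)
c=optics.capture('wrist'); cv2.imwrite('pics/w4.png',c['color']); np.savez('w4.npz',**c)
E
```

```text
[583.7 -20.7  68. ]
[ 592.7 -187.3   68. ]
[598.2  19.3  70. ]
[ 608.1 -218.7   70. ]
[539.9  46.1  56. ]
[ 552.4 -253.1   56. ]
9.25 [0.49221034 0.2910837  0.31082368] -161.40507535017724 [ 19.4  20.9  83.4  -0.   75.7 -89.2] 50.31313559493874
```

View pics/w4.png

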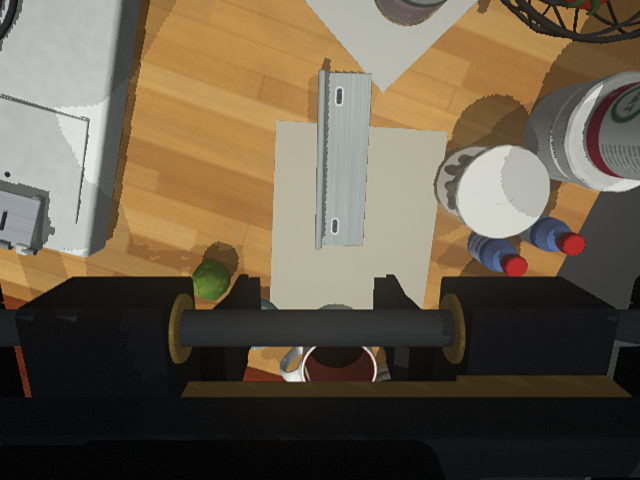

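The guard shows clearly: its upright strip runs from about (324,71) to (320,248), and its thin edge from (371,74) to (363,244).

```bash
python3 - <<'E'
from h import *
c=load('w4.npz'); g=cv2.cvtColor(c['color'],cv2.COLOR_BGR2GRAY).astype(float)
for r in (90,120,160,200,230): print(r,g[r,312:334].astype(int),g[r,358:376].astype(int))
P=pts(c); m=(P[...,2]>.017)&(P[...,2]<.04); m[:60]=0;m[260:]=0;m[:,:305]=0;m[:,345:]=0
cs=max(cv2.findContours(m.astype(np.uint8),cv2.RETR_EXTERNAL,cv2.CHAIN_APPROX_NONE)[0],key=len)[:,0]
q=np.array([ray(c,a,b,.026)[:2] for a,b in cs]).astype(np.float32)*1000; rc=cv2.minAreaRect(q); print(rc,cv2.boundingRect(cs))
for uvh in ((371,74,.004),(363,244,.004),(324,71,.026),(320,248,.026)): print(ray(c,*uvh)*1000)
E
```

```text
90 [132 134 132 131 133 131 113 139 158 164 165 165 132  90 106 110 112 165
 174 172 167 163] [172 173 169 167 175 175 171 166 174 171 165 174 175 124 148 152 151 151]
120 [133 132 128 130 124 100 141 157 163 169 165 143 103 104 106 109 166 173
 171 168 166 168] [170 169 170 173 174 171 173 173 165 168 170 138 141 144 144 146 146 146]
160 [176 176 176 176 176 141 154 165 167 163 148 104 101 100 102 161 171 170
 167 167 167 166] [165 172 170 168 167 164 166 164 165 129 173 178 177 175 177 177 177 176]
200 [178 178 178 178 137 155 167 165 162 151 105  99  99 108 166 175 175 171
 170 171 175 174] [168 165 168 166 169 168 163 116 173 179 177 178 176 178 178 177 177 177]
230 [178 180 178 118 147 169 164 163 152 127 103 100 101 150 172 174 171 171
 187 231 137  86] [162 164 168 168 165 141 176 179 177 176 177 177 177 178 176 177 177 177]
((455.7398681640625, 282.9318542480469), (198.48947143554688, 7.944034576416016), 17.300771713256836) (315, 69, 11, 181)
[345.33985268 306.15721179   4.        ]
[532.50837292 365.90356746   4.        ]
[362.16462053 256.23599472  26.        ]
[548.37636483 314.73600504  26.        ]
```

>>> drive_tool --pt "44 0.15 0.02 0.35 0 0 0" --pt "44 0.31 0.034 0.7 0 0 0.014" --pt "44 0.31 0.034 1 0 0 0.014" --pt "44 0.31 0.034 1 0 0 0.014"

```text
time_s: 9.7
position: [0.4513, 0.2818, 0.1869]
tcp_rot: [[-0.956, -0.292, -0.01], [-0.292, 0.956, -0.004], [0.011, -0.001, -1.0]]
force: [-0.4, -0.6, -0.6]
opening: 0.506
grasp_force: 0.0
```

>>> drive_tool --pt "44 0 0 0.35 0 0 0" --pt "44 0 0 0.7 0 0 0" --pt "44 0 0 1 0 0 0" --pt "44 0 0 1 0 0 0" --pt "44 0 0 1 0 0 0"

```text
time_s: 10.2
position: [0.4561, 0.2843, 0.0724]
tcp_rot: [[-0.956, -0.295, 0.002], [-0.295, 0.956, 0.001], [-0.002, -0.0, -1.0]]
force: [0.6, -0.5, 0.1]
opening: 0.506
grasp_force: 0.0
```

```bash
cat > to.py <<'E'
import sys
from h import *
from rig import read_state
s=read_state(); p,R=s['position'],s['tcp_rot']; print(s['time_s'],p.round(4),np.degrees(np.arctan2(R[1,0],R[0,0])).round(2),np.round(s['force'],1),np.round(s['moment'],2),round(s['opening']*87,1),s['grasp_force'],np.round(s['joint_positions'],1))
x,y,z,a=map(float,sys.argv[1:]); print(delta(p,R,[x,y,z],Rz(a)))
E
python3 to.py .4557 .283 .008 -162.6
```

```text
10.2 [0.4561 0.2843 0.0724] -162.86 [ 0.6 -0.5  0.1] [ 0.07 -0.11 -0.  ] 44.1 0.0 [ 20.   36.6 101.8  -0.   41.5 -87.1]
[0.008, -0.009, 0.536, -0.0, 0.001, -0.003]
```

>>> drive_tool --pt "44 0 -0.01 0.25 0 0 0" --pt "44 0 -0.01 0.45 0 0 0" --pt "44 0 -0.01 0.54 0 0 0" --pt "44 0 -0.01 0.54 0 0 0" --pt "44 0 -0.01 0.54 0 0 0"

```text
time_s: 10.7
position: [0.456, 0.2835, 0.0082]
tcp_rot: [[-0.955, -0.296, 0.003], [-0.296, 0.955, 0.001], [-0.003, 0.0, -1.0]]
force: [0.1, 0.9, -0.3]
opening: 0.503
grasp_force: 0.0
```

>>> drive_tool --pt "20 0 0 0 0 0 0" --pt "12 0 0 0 0 0 0" --pt "4 0 0 0 0 0 0" --pt "0 0 0 0 0 0 0" --pt "0 0 0 0 0 0 0" --pt "0 0 0 0 0 0 0"

```text
time_s: 11.3
position: [0.4545, 0.2829, 0.0066]
tcp_rot: [[-0.955, -0.297, -0.0], [-0.297, 0.955, -0.0], [0.0, -0.0, -1.0]]
force: [0.2, -0.2, 1.2]
opening: 0.091
grasp_force: 30.0
```

```bash
python3 to.py .4557 .283 .12 -162.6
```

```text
11.3 [0.4545 0.2829 0.0066] -162.74 [ 0.2 -0.2  1.2] [ 0.05 -0.18  0.01] 7.9 30.00030755996704 [ 19.9  43.3 103.3  -0.   33.4 -87.3]
[-0.01, -0.003, -0.945, -0.0, -0.0, -0.002]
```

>>> drive_tool --pt "0 0 0 -0.15 0 0 0" --pt "0 0 0 -0.4 0 0 0" --pt "0 0 0 -0.7 0 0 0" --pt "0 0 0 -1 0 0 0" --pt "0 0 0 -1 0 0 0"

```text
time_s: 11.8
position: [0.4574, 0.2842, 0.1306]
tcp_rot: [[-0.955, -0.297, 0.009], [-0.297, 0.955, 0.003], [-0.009, 0.0, -1.0]]
force: [1.2, 0.9, -1.6]
opening: 0.088
grasp_force: 30.0
```

>>> drive_tool --pt "0 0 -0.1 -0.3 0 0 0.09" --pt "0 0 -0.25 -0.6 0 0 0.18" --pt "0 0.05 -0.4 -0.6 0 0 0.27" --pt "0 0.1 -0.55 -0.6 0 0 0.36" --pt "0 0.14 -0.7 -0.6 0 0 0.45" --pt "0 0.14 -0.85 -0.6 0 0 0.54" --pt "0 0.14 -1 -0.6 0 0 0.63" --pt "0 0.14 -1 -0.6 0 0 0.72"

```text
time_s: 12.6
position: [0.4739, 0.1615, 0.1971]
tcp_rot: [[-0.706, 0.708, -0.002], [0.708, 0.706, -0.001], [0.001, -0.002, -1.0]]
force: [-0.0, 0.1, -1.3]
opening: 0.087
grasp_force: 30.0
```

>>> drive_tool --pt "0 -0.2 -0.15 0 0 0 0.09" --pt "0 -0.4 -0.3 0 0 0 0.18" --pt "0 -0.6 -0.45 0 0 0 0.27" --pt "0 -0.75 -0.55 0 0 0 0.36" --pt "0 -0.88 -0.65 0 0 0 0.45" --pt "0 -0.88 -0.65 0 0 0 0.492" --pt "0 -0.88 -0.65 0 0 0 0.492"

```text
time_s: 13.3
position: [0.4935, 0.0332, 0.1972]
tcp_rot: [[-0.053, 0.999, -0.003], [0.999, 0.053, 0.001], [0.001, -0.003, -1.0]]
force: [0.1, 0.5, -1.7]
opening: 0.091
grasp_force: 30.0
```

```bash
python3 to.py .517 -.105 .16 93.05
```

```text
13.3 [0.4935 0.0332 0.1972] 93.01 [ 0.1  0.5 -1.7] [-0.   -0.12  0.02] 7.9 30.000540018081665 [ -9.1  22.4 102.    0.   55.8 -12.1]
[-1.16, 0.136, 0.309, -0.002, -0.001, -0.0]
```

>>> drive_tool --pt "0 -0.3 0 0 0 0 0" --pt "0 -0.6 0.05 0 0 0 0" --pt "0 -0.9 0.1 0.1 0 0 0" --pt "0 -1 0.136 0.3 0 0 0" --pt "0 -1 0.136 0.3 0 0 0"

```text
time_s: 13.8
position: [0.5156, -0.086, 0.1594]
tcp_rot: [[-0.053, 0.999, -0.006], [0.999, 0.053, 0.002], [0.002, -0.006, -1.0]]
force: [-1.2, 0.8, -1.8]
opening: 0.088
grasp_force: 30.0
```

>>> drive_tool --pt "0 -0.16 0 0.2 0 0 0" --pt "0 -0.16 0 0.4 0 0 0" --pt "0 -0.16 0 0.5 0 0 0" --pt "0 -0.16 0 0.5 0 0 0" --pt "0 -0.16 0 0.5 0 0 0"

```text
time_s: 14.3
position: [0.5183, -0.1035, 0.1029]
tcp_rot: [[-0.055, 0.998, -0.0], [0.998, 0.055, 0.0], [0.0, -0.0, -1.0]]
force: [0.5, 0.0, -0.9]
opening: 0.09
grasp_force: 30.0
```

```bash
python3 to.py .517 -.105 .066 93.05; python3 - <<'E'
from h import *
from rig import optics
o=[]
for n in ('wrist','top','scene'):
    c=optics.capture(n); np.savez(n+'5.npz',**c)
    if n=='wrist': w=c['color'][60:330]
    if n=='top': t=cv2.resize(c['color'][170:250,250:400],None,fx=2.5,fy=2.5)
    if n=='scene': q=cv2.resize(c['color'][170:340,240:460],None,fx=1.2,fy=1.2)
o=np.zeros((490,660,3),np.uint8); o[:270,:640]=w; o[275:475,:375]=t; o[275:479,385:649]=q
cv2.imwrite('pics/p5.png',o)
E
```

```text
14.3 [ 0.5183 -0.1035  0.1029] 93.18 [ 0.5  0.  -0.9] [ 0.01 -0.06 -0.03] 7.8 29.999679923057556 [-23.4  33.1 102.    0.   44.9 -26.6]
[-0.012, -0.011, 0.308, -0.0, -0.0, 0.002]
```

View pics/p5.png

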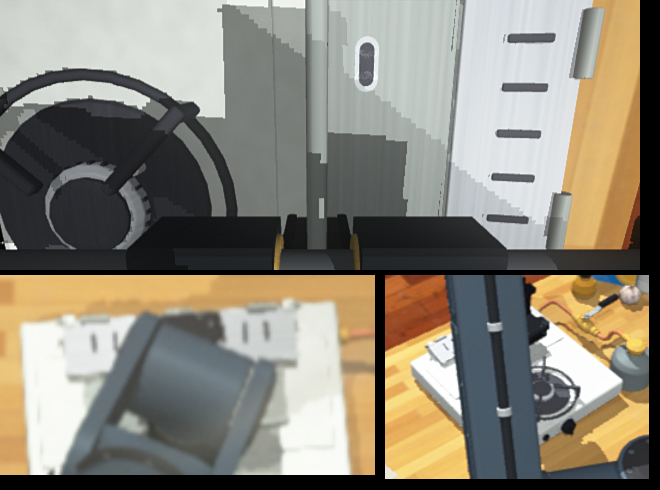

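Held square, the guard's thin edge runs along (445–460, 0–270), just ahead of the cover. I'll lower it onto the deck.

>>> drive_tool --pt "0 -0.012 -0.01 0.15 0 0 0" --pt "0 -0.012 -0.01 0.25 0 0 0" --pt "0 -0.012 -0.01 0.31 0 0 0" --pt "0 -0.012 -0.01 0.325 0 0 0" --pt "0 -0.012 -0.01 0.335 0 0 0" --pt "0 -0.012 -0.01 0.335 0 0 0"

```text
time_s: 15.05
position: [0.5174, -0.106, 0.0627]
tcp_rot: [[-0.054, 0.999, 0.001], [0.999, 0.054, -0.0], [-0.0, 0.001, -1.0]]
force: [-0.4, 0.2, -2.5]
opening: 0.091
grasp_force: 30.0
```

```bash
python3 to.py .540 -.1038 .0626 93.05
```

```text
15.05 [ 0.5174 -0.106   0.0627] 93.1 [-0.4  0.2 -2.5] [-0.05 -0.12  0.04] 7.9 29.999619126319885 [-23.7  37.1 103.4   0.   39.5 -26.8]
[0.008, 0.189, 0.001, 0.0, 0.0, 0.001]
```

>>> drive_tool --pt "0 0 0 0.01 0 0 0" --pt "0 0 0 0.015 0 0 0" --pt "0 0 0 0.015 0 0 0" --pt "0 0 0 0.015 0 0 0"

```text
time_s: 15.45
position: [0.5176, -0.1061, 0.0626]
tcp_rot: [[-0.054, 0.999, 0.002], [0.999, 0.054, -0.001], [-0.001, 0.002, -1.0]]
force: [-3.3, 0.8, 12.0]
opening: 0.092
grasp_force: 30.0
```

>>> drive_tool --pt "0 0 0 -0.009 0 0 0" --pt "0 0 0.04 -0.009 0 0 0" --pt "0 0.004 0.08 -0.009 0 0 0" --pt "0 0.008 0.12 -0.009 0 0 0" --pt "0 0.008 0.16 -0.009 0 0 0" --pt "0 0.008 0.2 -0.009 0 0 0" --pt "0 0.008 0.2 -0.009 0 0 0"

```text
time_s: 16.15
position: [0.5405, -0.1035, 0.0626]
tcp_rot: [[-0.055, 0.999, -0.001], [0.999, 0.055, 0.0], [0.0, -0.001, -1.0]]
force: [-4.1, 0.7, 8.3]
opening: 0.089
grasp_force: 30.0
```

```bash
python3 to.py .553 -.1031 .0626 93.05; python3 - <<'E'
from h import *
from rig import optics
c=optics.capture('wrist'); np.savez('w6.npz',**c); cv2.imwrite('pics/p6.png',c['color'][:340])
E
```

```text
16.15 [ 0.5405 -0.1035  0.0626] 93.12 [-4.1  0.7  8.3] [ 0.03  0.49 -0.01] 7.8 30.00503271818161 [-22.5  38.2 100.   -0.   41.8 -25.6]
[-0.002, 0.104, -0.0, -0.001, -0.0, 0.001]
```

View pics/p6.png

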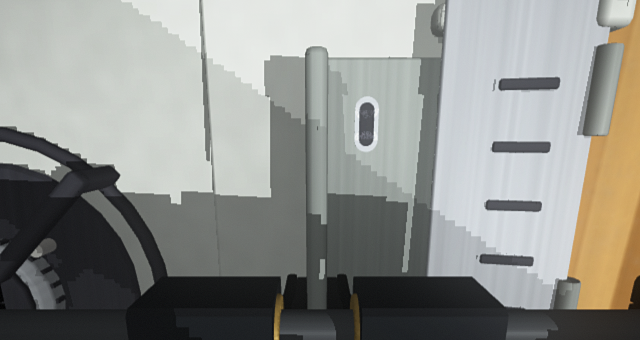

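The wrist view shows the guard flat on the deck, with its thin edge from (420,58) to (405,270) and the cover edge from (440,58) to (430,270). The edge hasn't reached the slot yet.

```bash
python3 - <<'E'
from h import *
c=load('w6.npz')
g=cv2.cvtColor(c['color'],cv2.COLOR_BGR2GRAY).astype(int)
for r in (70,120,160,200,250): print(r,g[r,396:446])
for u,v,h in ((420,60,.060),(405,268,.060),(439.5,58,.068),(430.5,250,.068),(317,48,.082),(424,42,.067)): print((u,v),(ray(c,u,v,h)*1000).round(1))
E
```

```text
70 [185 183 181 182 182 182 184 186 187 188 189 188 189 189 184 183 182 182
 182 181 182 181 182 182 120 111 114 115 115 115 115 115 112 112 112 112
 112 113 114 117 116 114 115 114 100 111 139 175 208 209]
120 [181 180 181 183 185 186 188 189 190 191 189 188 185 184 184 184 184 182
 182 181 181 182 183 186 186 123 111 114 115 114 113 113 114 116 116 117
 117 117 117 115 102 107 134 171 206 211 210 211 211 210]
160 [181 181 183 184 187 188 187 189 188 186 185 184 183 183 183 182 180 179
 181 183 187 188 122 112 116 113 113 113 114 114 113 115 118 117 116 118
 115 109 110 135 175 209 214 213 214 213 211 209 209 207]
200 [159 158 160 160 159 160 160 160 160 157 158 159 156 155 153 153 158 158
  98  86  88 110 109 110 110 112 111 112 112 114 116 112 115 113 105 107
 137 178 211 213 213 214 213 210 207 208 207 208 208 207]
250 [ 81  81  81  81  80  80  78  81 148 148 147 148 147  88  79  81  81  82
  81  81  82  83  83  82  83  85  86  86  85  84  82  80  96 137 172 180
 181 181 179 177 173 174 173 174 172 171 172 176 178 179]
(420, 60) [575.4  -2.8  60. ]
(405, 268) [579.1 -88.   60. ]
(439.5, 58) [580.6  -3.2  68. ]
(430.5, 250) [586.8 -76.8  68. ]
(317, 48) [535.4  -4.9  82. ]
(424, 42) [574.5   2.1  67. ]
```

>>> drive_tool --pt "0 0 0.03 -0.004 0 0 0" --pt "0 0 0.06 -0.004 0 0 0" --pt "0 0 0.08 -0.004 0 0 0" --pt "0 0 0.08 -0.004 0 0 0"

```text
time_s: 16.6
position: [0.5503, -0.1031, 0.0626]
tcp_rot: [[-0.054, 0.999, -0.001], [0.999, 0.054, 0.0], [0.0, -0.001, -1.0]]
force: [-3.6, 0.3, 6.5]
opening: 0.092
grasp_force: 30.0
```

>>> drive_tool --pt "0 0 0.015 0 0 0 0" --pt "0 0 0.025 0 0 0 0" --pt "0 0 0.025 0 0 0 0"

```text
time_s: 16.9
position: [0.5522, -0.1029, 0.0626]
tcp_rot: [[-0.055, 0.998, -0.003], [0.998, 0.055, 0.0], [0.0, -0.003, -1.0]]
force: [-5.9, -0.9, 8.7]
opening: 0.09
grasp_force: 30.0
```

```bash
python3 to.py .553 -.1031 .0626 93.05
```

```text
16.9 [ 0.5522 -0.1029  0.0626] 93.14 [-5.9 -0.9  8.7] [-0.19  0.74 -0.01] 7.8 30.01260280609131 [-21.9  38.8  98.3  -0.1  43.1 -25. ]
[-0.002, 0.007, -0.0, -0.002, -0.0, 0.001]
```

Contact is probably beginning, so I'll go on in small steps.

>>> drive_tool --pt "0 0 0.015 0 0 0 0" --pt "0 0 0.015 0 0 0 0" --pt "0 0 0.015 0 0 0 0"

```text
time_s: 17.2
position: [0.5522, -0.1029, 0.0626]
tcp_rot: [[-0.055, 0.998, -0.007], [0.998, 0.055, 0.0], [0.001, -0.007, -1.0]]
force: [-9.3, -2.5, 10.5]
opening: 0.085
grasp_force: 30.0
```

>>> drive_tool --pt "0 0 0.015 0 0 0 0" --pt "0 0 0.015 0 0 0 0" --pt "0 0 0.015 0 0 0 0"

```text
time_s: 17.5
position: [0.5522, -0.1029, 0.0626]
tcp_rot: [[-0.056, 0.998, -0.011], [0.998, 0.056, 0.001], [0.001, -0.011, -1.0]]
force: [-12.2, -4.7, 14.1]
opening: 0.086
grasp_force: 30.1
```

```bash
python3 to.py .5522 -.1029 .0626 93.05; python3 - <<'E'
from h import *
from rig import optics
c=optics.capture('wrist'); np.savez('w7.npz',**c)
t=optics.capture('top'); np.savez('t7.npz',**t)
o=np.zeros((560,640,3),np.uint8); o[:330]=c['color'][:330]; o[335:555,:]=cv2.resize(t['color'][165:265,240:530],(640,220)); cv2.imwrite('pics/p7.png',o)
g=cv2.cvtColor(c['color'],cv2.COLOR_BGR2GRAY).astype(int)
for r in (70,120,160,200,250): print(r,g[r,398:446])
E
```

```text
17.5 [ 0.5522 -0.1029  0.0626] 93.21 [-12.2  -4.7  14.1] [-0.65  1.7  -0.03] 7.5 30.080260634422302 [-21.8  38.9  97.9  -0.3  43.7 -24.8]
[-0.0, -0.0, -0.0, -0.007, -0.001, 0.002]
70 [113 112 113 113 113 114 115 117 117 118 116  99 110 145 183 206 204 204
 205 204 203 204 204 203 205 204 200 200 198 199 199 199 199 200 200 199
 200 199 200 200 202 200 200 199 200 201 202 204]
120 [114 113 113 116 116 117 118 117 104 110 145 182 208 208 207 207 207 205
 204 203 205 204 204 202 202 201 202 201 203 203 203 202 202 204 203 204
 204 204 204 203 202 205 207 208 207 206 206 206]
160 [113 113 114 116 117 117 102 119 157 195 208 209 210 209 206 206 204 203
 204 203 202 203 202 203 205 205 205 205 205 207 207 206 207 208 207 207
 207 207 208 210 209 209 210 209 209 210 211 210]
200 [ 88  88  89  89  83 104 140 173 188 187 188 185 184 202 203 202 203 204
 199 200 203 205 205 206 207 206 206 208 208 209 208 208 208 208 208 210
 210 210 210 209 209 211 212 212 211 209 209 209]
250 [ 81  76  88  96 101 102 102 103 100  98  98  98  99  97 100  95  98 101
 101 102 102 103 102 104 105 103 104 104 105 105 106 107 105 103 101 106
 173 179 179 180 178 175 176 177 179 180 179 180]
```

View pics/p7.png

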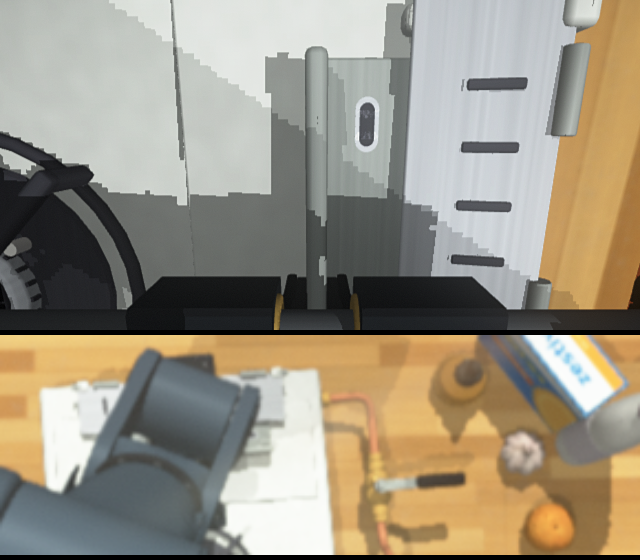

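The guard is under the cover, the lever is across the pipe, and the other things haven't moved. I'll ease the forward push and settle the downward force near 10 N.

>>> drive_tool --pt "0 0 -0.015 0 0 0 0" --pt "0 0 -0.015 0 0 0 0" --pt "0 0 -0.015 0 0 0 0" --pt "0 0 -0.015 0 0 0 0"

```text
time_s: 18.0
position: [0.5523, -0.1029, 0.0626]
tcp_rot: [[-0.055, 0.998, -0.007], [0.998, 0.055, 0.0], [0.001, -0.007, -1.0]]
force: [-8.7, -2.8, 9.5]
opening: 0.092
grasp_force: 30.0
```

```bash
python3 to.py .5522 -.1029 .0626 93.05
```

```text
18.0 [ 0.5523 -0.1029  0.0626] 93.17 [-8.7 -2.8  9.5] [-0.37  1.27  0.  ] 8.0 30.04031002521515 [-21.9  38.8  98.1  -0.2  43.4 -24.9]
[0.0, -0.0, -0.0, -0.005, -0.001, 0.001]
```

>>> drive_tool --pt "0 0 -0.012 0.002 0 0 0" --pt "0 0 -0.012 0.002 0 0 0" --pt "0 0 -0.012 0.002 0 0 0" --pt "0 0 -0.012 0.002 0 0 0"

```text
time_s: 18.4
position: [0.5523, -0.1029, 0.0626]
tcp_rot: [[-0.055, 0.998, -0.004], [0.998, 0.055, 0.0], [0.0, -0.004, -1.0]]
force: [-7.3, -1.1, 10.6]
opening: 0.093
grasp_force: 30.0
```

>>> drive_tool --pt "0 0 0 0 0 0 0" --pt "0 0 0 0 0 0 0" --pt "0 0 0 0 0 0 0"

```text
time_s: 18.7
position: [0.5523, -0.103, 0.0626]
tcp_rot: [[-0.055, 0.998, -0.004], [0.998, 0.055, 0.0], [0.0, -0.004, -1.0]]
force: [-6.8, -1.6, 10.6]
opening: 0.088
grasp_force: 30.0
```

Steady at about 10.6 N down, against the stop, square and flat.

```bash
python3 -c "
from rig import order; print(order.hand_in())"
```

```text
the job is handed in; nothing more can be done
None
```

The job is handed in: the gas lever is at its closed stop, and the guard is held square and fully home under the cover, with about 10.6 N of push measured at the wrist; the cover looked closed, and I touched nothing else on the table.

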